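# Lock the pipe rail with the hex key

### The arm

A 6-joint arm with a two-finger parallel gripper is mounted at the origin on the work surface. World frame = base frame: x ahead of the robot, y to its left, z up, the work surface at z = 0. Lengths are in mm, angles in rad, forces in N, time in s.
With the tool pointing down it reaches from about 400 to 925 mm from the base axis. Payload 12.5 kg.
Tool frame: the origin (TCP) lies midway between the tips of the shut fingers; the grasp point (between the pads) lies 19 mm behind it; z points along the fingers, y is the line along which they close (so a half turn about z gives the same grasp; the last joint's range is limited). The gripper opens to 95 mm and grips with 3 to 60 N. Pads are 20 mm wide; open, the fingers measure 119 mm over their backs; the gripper's body (75 mm by 180 mm) begins 59 mm behind the grasp point.
Start: joints at [-1.335, 0.491, 1.559, -0, 1.092, -0.106], TCP at [209.513, -588.856, 214.661] pointing down, gripper open.
Joint ranges: [-3.1, 3.1], [-0.84, 2.19], [0.05, 2.79], [-1.13, 4.28], [0.06, 2.93], [-2.69, 2.69]. Speed limits (rad/s): [2.22, 2.22, 2.79, 3.14, 3.14, 3.14].

### API

Orientations are given as [roll, pitch, yaw] about the fixed x, y, z axes, in that order (R = Rz(yaw) Ry(pitch) Rx(roll)).
In Python, from cell import env gives the robot as it stands.
- The arm moves only by the tool arm_command, never from a script. Its argument "targets" is a list of rows, each a list of 5 numbers: the shift along the tool's x, y, z in mm, then the turn about the tool's z in degrees, then the opening, from 0 (shut) to 1 (fully open). In form: [[tx, ty, tz, roll, fingers], ...]. A call has 1 to 5 rows; each row is the pose to reach, as a shift and turn from the pose commanded when the call began, along the tool's axes at that moment; what a row does not reach only later rows make up. A row lasts 1/10 s, in which the tool goes at most 50 mm and 8.59 degrees, less where a joint would pass 70% of its speed; a pose out of reach is approached as far as the arm can. A call with a gripper value outside its range is refused whole. The fingers move at their own pace and stop on an object; the grip force is fixed at half the most. Time passes only in rows, so rows that repeat a pose let the fingers close. It gives the time, the measured TCP pose, the force, the opening and the grip force at its end, in the units of the state.
- env.state(): the state, without advancing time (a new reading comes with each control period).
- env.read_camera(name): name is "side" or "top"; returns a dict with "frame" (420x560x3 uint8, red, green, blue), "vertical_fov" (degrees; the focal length in pixels is half the picture's height over the tangent of half this angle, whatever the lens; pixels are square), "cx", "cy" (the principal point, pixels), "k1" (the pictures are not rectified: a ray, as slopes to the right and down, at radius r is drawn at 1 + k1 r^2 times it, then the intrinsics apply), "world_from_camera" (4x4, takes a point from camera to world coordinates). Camera axes: x right, y down, z forward; pixel columns grow to the right and rows downward; lengths in mm; the calibration is good to about 2 mm. A picture is of the moment at which its call begins. There is no depth.
- env.job_done(): hands the job in; it is judged then, once.
The state is a dict: "t": time; "joints": joint angles; "qvel": joint speeds; "tau": joint torques, N m; "eef_pos": TCP position; "tcp_rot": TCP orientation; "ft_force": force on the tool from outside, world axes, zero at the start; "moment": the same for the moment, N m; "opening": opening from 0.0 (shut) to 1.0 (fully open); "grip_force": force on a finger pad.
Only numpy, scipy, OpenCV 4.12 (cv2) and the standard library are available. Lean on these libraries where they do the work, as an engineer would, in place of code of your own. Each camera call takes 0.05 s, during which the arm holds its last target. There are 200 camera calls.

### The job

The locking plug in the foot of the pipe rail has worked loose. Take the red-handled hex key out of its holder, lower it into the hole in the foot and turn it under light pressure until it drops fully home in the hex socket hidden down there, then turn the plug clockwise (seen from above) until it comes up against its stop. Push and turn gently so that nothing is strained, do not disturb the jar, bowl, timer or mug, and leave the key standing in the plug.

Things in the scene. Friction and masses are not known exactly. Their poses are not given: they have to be found in the camera images.
- key: Upright hex key, about 175 to 325 g. Steel hex shaft 22 mm across flats, 25.4 over corners, 70 mm long, lowest 4 mm tapered to 17 mm. Red flat-sided handle 60 mm along key x, 16 mm thick along y, 70 to 102 mm above the tip; grasp across y about 88 mm above the tip. Origin: centre of the tip's end face, z up the shaft. Hex corners at 0, 60, 120.. deg from key x.
- holder: Fixed black block 50 x 50 x 50 mm in which the key stands at the start, with any yaw, in a round hole 29 mm wide and 45 mm deep. Origin: centre of its underside, z up.
- foot: Fixed galvanized rail foot. Origin on the table under its round hole's axis, z up. Block 70 x 70 x 60 mm high; hole 32 mm wide, 30 mm deep to the plug. Towards +x a 30 mm high bar leads to a 24 mm post 170 mm from the hole; from its top, 360 mm up, the rail runs 420 mm to +y, with spatula, sieve and spoon hanging at y 150 to 370 mm, down to 100 mm above the table.
- socket_mouth (a point): Point on the hole's axis at the plug's upper face, 30 mm below the foot's top, 30 mm above the table. From here the hex socket goes 16 mm down to a flat floor. 23 mm across flats: the key enters only within about 5 deg of a fitting angle (every 60 deg), else its taper stops 2 to 5 mm inside the mouth. The socket's angle differs each time and is not measured. A push of 5 to 10 N is enough.
- plug (a joint): How far the plug is turned, rad; it grows as the plug is turned clockwise seen from above. It starts between 0.2 and 0.5; the stop is at 1.2. It turns stiffly (about 0.15 N m), stays where it is left, and takes up about 5 deg of play each way between key and socket. At the stop it is rigid: turn in small steps and stop as the torque rises; over 0.4 N m or 80 N of contact force is straining it.
- jar: Loose closed glass jar, 72 mm wide, 110 mm high. Origin: centre of the underside.
- bowl: Loose white ceramic bowl, 130 mm wide, 55 mm high. Origin: centre of the underside.
- timer: Loose white plastic timer, 70 x 70 mm, 34 mm high with its orange button. Origin: centre of the underside.
- mug: Loose blue mug, 80 mm wide, 90 mm high, handle at its +y. Origin: centre of the underside.
There are look-alikes about, which are no part of the job. Of the things like the key, leave any that is blue; of the rest the smaller one is meant.

How it is judged (in metres and radians):
On the way, in this order (a step that is already met when the one before it is completed fails the run):
1. the key is fully home in the socket, the plug not yet tight (z of key in the frame of socket_mouth below -0.0125 m and horizontal distance between key and socket_mouth below 0.003 m and angle between key's own z axis and vertical below 0.12 rad and not (value of joint plug above 1.08 rad)), for 0.2 s.
2. the plug is turned against its stop with the key home (z of key in the frame of socket_mouth below -0.0125 m and horizontal distance between key and socket_mouth below 0.003 m and angle between key's own z axis and vertical below 0.12 rad and value of joint plug above 1.08 rad), for 0.2 s.
At the end, for the whole second after the job is handed in: The plug reads over 1.08 rad (its stop is at 1.2); the key stands at rest in the socket, its tip at least 12.5 mm below the socket's mouth, within 3 mm of its axis and tilted less than 0.12 rad, let go (all of step 2 and linear speed of key below 0.02 m/s and velocity of joint plug below 0.1 rad/s); the robot touches nothing.
It fails at once if the key is forced before it is home: over 55 N between key and foot (plug included) while its tip is in the hole but less than 12.5 mm below the socket's mouth (contact force between key and foot above 55 N and z of key in the frame of socket_mouth above -0.0125 m).
It fails at once if the key is pushed or twisted hard: over 80 N between key and foot (plug included) (contact force between key and foot above 80 N).
It fails at once if jar, bowl, timer or mug moved over 30 mm (distance of any of jar, bowl, timer, mug from where it was at the start of the episode above 0.03 m).
It also fails if it takes over 61 s, if anything falls off the work surface, if the arm or the gripper's body presses on something with over 40 N, if the wrist force passes 120 N, or if a joint passes its speed limit or range.

## Working session

There is one attempt and no reset: what is moved stays moved. The work goes in short steps, Python scripts to look and compute and a tool call to move; the robot and the scene stay as the last step left them, time stands still between calls to the robot, and variables do not carry over. Pictures are saved under pics/ and viewed, at most 10 in all, crops included, and the job is handed in when it is done.

Besides the shell and the picture viewer there is one more tool, called after "Call:" by a JSON object that holds its "api" and its "payload". arm_command: Moves the arm, as the interface text tells. Its arguments: {"type":"object","properties":{"targets":{"type":"array","items":{"type":"array","items":{"type":"number"}}}},"required":["targets"]}

```bash
mkdir -p pics; cat > h.py <<'E'
import numpy as np, cv2
from cell import env
def look(n,f=None):
    c=env.read_camera(n)
    if f: cv2.imwrite('pics/'+f,c['frame'][:,:,::-1])
    return c
def ray(c,u,v):
    h=c['frame'].shape[0]; f=h/2/np.tan(np.radians(c['vertical_fov'])/2)
    K=np.array([[f,0,c['cx']],[0,f,c['cy']],[0,0,1.]])
    p=cv2.undistortPoints(np.array([[[u,v]]],float),K,np.array([c['k1'],0,0,0.]))[0,0]
    T=np.array(c['world_from_camera']); d=T[:3,:3]@[p[0],p[1],1]; return T[:3,3],d/np.linalg.norm(d)
def onz(c,u,v,z):
    o,d=ray(c,u,v); return o+d*(z-o[2])/d[2]
def proj(c,P):
    T=np.linalg.inv(np.array(c['world_from_camera'])); p=T[:3,:3]@np.array(P)+T[:3,3]
    h=c['frame'].shape[0]; f=h/2/np.tan(np.radians(c['vertical_fov'])/2)
    s=p[:2]/p[2]; s=s*(1+c['k1']*(s@s)); return s*f+[c['cx'],c['cy']]
E
python3 - <<'E'
from h import *
for n in('top','side'):
    c=look(n,n+'1.png'); print(n,c['vertical_fov'],c['k1'],np.round(c['world_from_camera'],2).tolist())
print(env.state())
E
```

```text
top 50.518710530724974 -0.10207887998820833 [[-0.02, -0.99, 0.14, 362.82], [-1.0, 0.02, -0.0, -61.94], [-0.0, -0.14, -0.99, 1470.16], [0.0, 0.0, 0.0, 1.0]]
side 56.61058722257044 -0.1114685781919412 [[-0.98, -0.09, 0.19, 381.01], [-0.21, 0.49, -0.84, 760.28], [-0.02, -0.86, -0.5, 570.12], [0.0, 0.0, 0.0, 1.0]]
{'t': 0.1, 'joints': array([-1.33458716e+00,  4.91508863e-01,  1.55937771e+00, -2.40555839e-05,
        1.09174808e+00, -1.05598814e-01]), 'qvel': array([-0.00109526, -0.0012263 , -0.00149159, -0.001141  , -0.00085215,
        0.0006184 ]), 'tau': array([ 4.20667115e-03, -6.13623691e+01, -2.58606684e+01,  6.94424543e-02,
        4.70070890e-02, -4.62357934e-05]), 'eef_pos': array([ 209.45855616, -588.62006324,  214.11796097]), 'tcp_rot': array([-3.14055421e+00, -8.86125394e-05,  3.41819038e-01]), 'ft_force': array([-0.95239753,  0.24426388,  0.05467199]), 'moment': array([ 0.02181322, -0.05320692, -0.00416942]), 'grip_force': 0.0, 'opening': 0.9975755372480261}
```

View pics/top1.png

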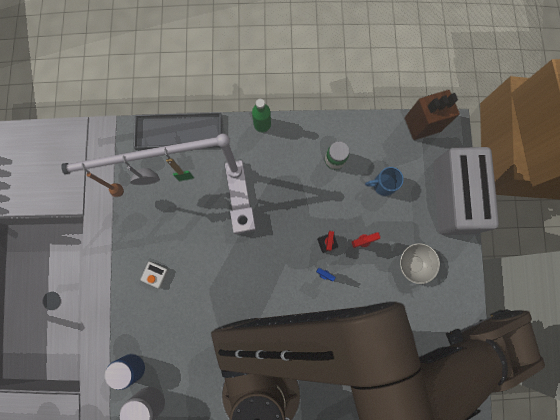

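View pics/side1.png

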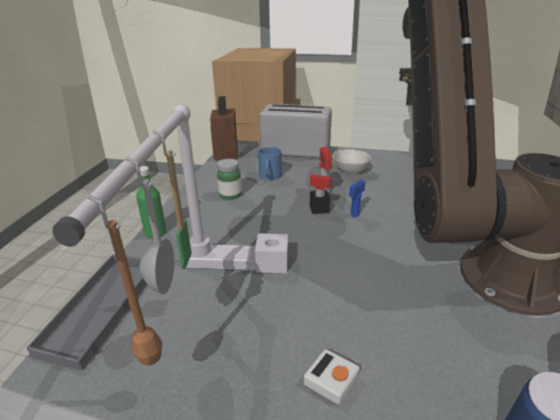

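The top view shows the small red key in its black holder at (330,241), a larger red look-alike at (366,240) and a blue one at (326,274). The foot hole is at (242,219), with the bar running up to the post at (222,140). The side view agrees: key at (320,182), foot hole at (272,243).

```bash
python3 - <<'E'
from h import *
def reds(c,zt):
    f=c['frame'].astype(int); m=((f[:,:,0]>110)&(f[:,:,1]<60)&(f[:,:,2]<60)).astype(np.uint8)
    cs,_=cv2.findContours(m,0,1)
    for k in cs:
        if cv2.contourArea(k)<25: continue
        r=cv2.minAreaRect(k); b=cv2.boxPoints(r); W=np.array([onz(c,*p,zt)[:2] for p in b])
        e=[W[1]-W[0],W[2]-W[1]]; L=max(e,key=np.linalg.norm)
        print('red px',np.round(r[0],1),'mm',np.round(W.mean(0),1),'sides',[round(np.linalg.norm(x),1) for x in e],'yaw',round(np.degrees(np.arctan2(L[1],L[0]))%180,1))
    return m
c=look('top'); s=look('side')
reds(c,107); print('side'); reds(s,91)
for n,q,(u,v) in(('top',c,(242,219)),('side',s,(272,243))):
    g=cv2.cvtColor(q['frame'],cv2.COLOR_RGB2GRAY)[v-12:v+13,u-14:u+15]
    w=(g<110).astype(np.uint8); nl,lab,st,ce=cv2.connectedComponentsWithStats(w)
    for i in range(1,nl):
        if st[i,4]>10: p=ce[i]+[u-14,v-12]; print(n,'dark',p.round(1),st[i],onz(q,*p,60).round(1))
# post top from top view; bar direction
print('posttop',onz(c,223,140,360).round(), 'post base side',onz(s,200,247,30).round())
for p in((232,210),(250,207),(256,229),(236,233)): print(onz(c,*p,60).round(1)[:2])
a=c['frame'][185:265,205:400,::-1]; b=s['frame'][130:280,230:380,::-1]
cv2.imwrite('pics/crop1.png',np.hstack([cv2.resize(a,(500,205),interpolation=2),np.zeros((205,0,3),np.uint8)])[:, :500]) 
A=cv2.resize(a,(780,320),interpolation=2); B=cv2.resize(b,(280,280),interpolation=2)
cv2.imwrite('pics/crop1.png',np.vstack([A,np.pad(B,((0,0),(0,500),(0,0)))]))
E
```

```text
red px [366.1 238. ] mm [ 485.9 -337.8] sides [np.float64(82.3), np.float64(25.4)] yaw 106.8
red px [328.5 239.9] mm [ 482.9 -221.1] sides [np.float64(57.3), np.float64(22.3)] yaw 169.8
side
red px [320.5 182. ] mm [ 480.4 -220.2] sides [np.float64(54.6), np.float64(76.5)] yaw 95.6
red px [325. 158.] mm [ 487.4 -399.3] sides [np.float64(166.0), np.float64(33.8)] yaw 96.9
top dark [231.4 217.1] [  0   0  20  25 115] [567.1  81.6  60. ]
top dark [253.5 219.6] [ 14   0  15  25 108] [557.4  11.1  60. ]
top dark [242.1 219.5] [10  8 10 10 75] [558.7  47.6  60. ]
side dark [267.1 231.4] [ 0  0 20  2 34] [579.5   7.3  60. ]
posttop [727.  72. 360.] post base side [733.  60.  30.]
[590.2  79.6]
[598.6  21.6]
[527.    3.5]
[515.6  67.5]
```

View pics/crop1.png

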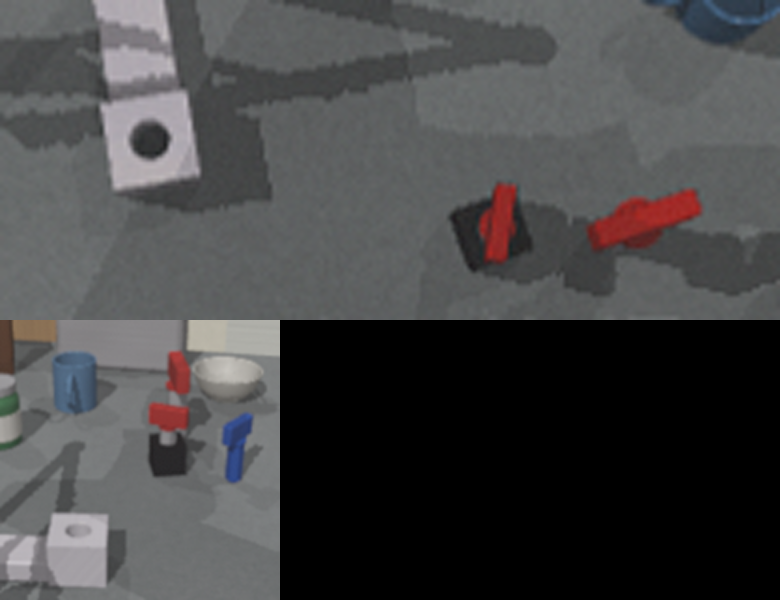

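The crop confirms the small red key stands in the holder. Its handle runs nearly along x, and the bigger key has no holder. I'll check the triangulation of both keys and the hole.

```bash
python3 - <<'E'
from h import *
c=look('top'); s=look('side')
def tri(a,b):
    (o,d),(p,e)=ray(c,*a),ray(s,*b); t=np.linalg.lstsq(np.c_[d,-e],p-o,rcond=None)[0]
    A,B=o+d*t[0],p+e*t[1]; return ((A+B)/2).round(1),(A-B).round(1)
print('key handle top-mid',tri((329.9,240.4),(320,177)))
print('big key',tri((366.1,239),(325.5,150)))
print('hole',tri((242.1,219.5),(272.2,243)),onz(s,272.2,243,60).round(1))
print('key z107/75 top',onz(c,329.9,240.4,107).round(1))
E
```

```text
key handle top-mid (array([ 482.2, -225.7,  103. ]), array([-1.6, -0.1, -0.1]))
big key (array([ 480. , -330. ,  143.3]), array([-1.1, -0.1, -0.1]))
hole (array([558.4,  47.6,  57.1]), array([1.2, 0.2, 0.2])) [556.8  51.7  60. ]
key z107/75 top [ 481.  -225.2  107. ]
```

Call:
{"api": "arm_command", "payload": {"targets": [[38,-25,0,0,1],[76,-50,0,0,1],[114,-75,0,0,1],[152,-100,0,0,1],[190,-125,0,0,0.8]]}}

```text
t: 0.8
eef_pos: [347.4, -405.9, 214.7]
tcp_rot: [3.141, -0.0, 0.342]
ft_force: [0.3, -0.2, -0.4]
opening: 0.959
grip_force: 0.0
```

Call:
{"api": "arm_command", "payload": {"targets": [[38,-25,0,0,0.7],[76,-50,0,0,0.7],[114,-75,0,0,0.7],[152,-100,0,0,0.7],[190,-125,0,0,0.7]]}}

```text
t: 1.3
eef_pos: [484.6, -224.3, 214.8]
tcp_rot: [3.141, -0.0, 0.342]
ft_force: [0.2, -0.2, 0.4]
opening: 0.702
grip_force: 0.0
```

Call:
{"api": "arm_command", "payload": {"targets": [[0,0,0,-8,0.7],[0,0,0,-16,0.7],[0,0,0,-24,0.7],[0,0,0,-32,0.7],[0,0,0,-40,0.7]]}}

```text
t: 1.8
eef_pos: [483.8, -225.9, 214.6]
tcp_rot: [3.142, 0.0, 1.046]
ft_force: [0.3, 0.3, -0.8]
opening: 0.699
grip_force: 0.0
```

Call:
{"api": "arm_command", "payload": {"targets": [[0,0,0,-8,0.7],[0,0,0,-16,0.7],[0,0,0,-24,0.7],[0,0,0,-32,0.7],[0,0,0,-40,0.7]]}}

```text
t: 2.3
eef_pos: [483.7, -225.9, 214.6]
tcp_rot: [3.142, 0.0, 1.744]
ft_force: [-0.3, 0.6, -0.2]
opening: 0.7
grip_force: 0.0
```

Call:
{"api": "arm_command", "payload": {"targets": [[0,0,0,-8,0.7],[0,0,0,-16,0.7],[0,0,0,-24,0.7],[0,0,0,-32,0.7],[0,0,0,-40,0.7]]}}

```text
t: 2.8
eef_pos: [483.7, -226.0, 214.7]
tcp_rot: [-3.142, 0.0, 2.442]
ft_force: [-0.4, 0.5, -0.1]
opening: 0.697
grip_force: 0.0
```

Call:
{"api": "arm_command", "payload": {"targets": [[0,0,0,-8,0.7],[0,0,0,-16,0.7],[0,0,0,-24,0.7],[0,0,0,-31,0.7],[0,0,0,-31,0.7]]}}

```text
t: 3.3
eef_pos: [483.7, -225.9, 214.6]
tcp_rot: [-3.141, 0.0, 2.979]
ft_force: [-0.4, 0.6, -0.7]
opening: 0.697
grip_force: 0.0
```

Call:
{"api": "arm_command", "payload": {"targets": [[0,0,35,0,0.7],[0,0,70,0,0.7],[0,0,100,0,0.7],[0,0,125,0,0.7],[0,0,134,0,0.7]]}}

```text
t: 3.8
eef_pos: [482.9, -225.5, 78.6]
tcp_rot: [3.14, -0.003, 2.974]
ft_force: [0.4, 1.1, -0.2]
opening: 0.701
grip_force: 0.0
```

```bash
python3 - <<'E'
from h import *
c=look('top'); s=look('side'); 
A=cv2.resize(c['frame'][180:300,270:410,::-1],(420,360),interpolation=2); B=cv2.resize(s['frame'][90:230,250:390,::-1],(360,360),interpolation=2)
cv2.imwrite('pics/g1.png',np.hstack([A,B]));print(env.state()['ft_force'])
E
```

```text
[-0.18267492 -0.08497217 -0.70106121]
```

View pics/g1.png

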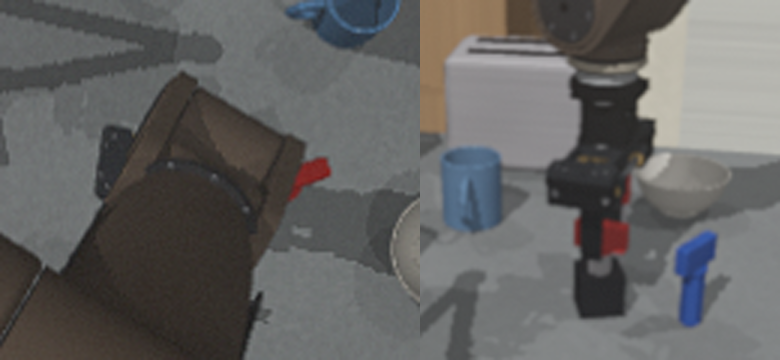

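The fingers straddle the handle. The near finger is about 3 mm too far toward +x (finger at (592,240), handle centre at (602,237) in the crop). I'll shift 2 mm and close.

Call:
{"api": "arm_command", "payload": {"targets": [[2,0,0,0,0.5],[2,0,0,0,0.3],[2,0,0,0,0],[2,0,0,0,0],[2,0,0,0,0]]}}

```text
t: 4.4
eef_pos: [481.9, -225.7, 81.1]
tcp_rot: [-3.141, 0.001, 2.977]
ft_force: [0.7, 0.6, -0.7]
opening: 0.336
grip_force: 0.0
```

Call:
{"api": "arm_command", "payload": {"targets": [[0,0,0,0,0],[0,0,0,0,0],[0,0,0,0,0],[0,0,0,0,0],[0,0,0,0,0]]}}

```text
t: 4.9
eef_pos: [481.8, -225.6, 80.7]
tcp_rot: [-3.142, 0.0, 2.977]
ft_force: [-1.0, -0.9, 1.9]
opening: 0.169
grip_force: 30.0
```

Call:
{"api": "arm_command", "payload": {"targets": [[0,0,-8,0,0],[0,0,-24,0,0],[0,0,-44,0,0],[0,0,-66,0,0],[0,0,-80,0,0]]}}

```text
t: 5.4
eef_pos: [481.9, -225.7, 162.3]
tcp_rot: [-3.141, 0.001, 2.977]
ft_force: [-0.3, 0.1, -3.7]
opening: 0.166
grip_force: 30.0
```

Call:
{"api": "arm_command", "payload": {"targets": [[-4,35,0,0,0],[-8,70,0,0,0],[-12,105,0,0,0],[-16,140,0,0,0],[-20,175,0,0,0]]}}

```text
t: 5.9
eef_pos: [530.2, -54.9, 160.9]
tcp_rot: [-3.142, -0.0, 2.977]
ft_force: [0.6, -0.6, -3.1]
opening: 0.164
grip_force: 30.0
```

Call:
{"api": "arm_command", "payload": {"targets": [[-3,28,0,0,0],[-6,56,0,0,0],[-9,84,0,0,0],[-11,107,0,0,0],[-11,107,0,0,0]]}}

```text
t: 6.4
eef_pos: [558.7, 49.7, 160.7]
tcp_rot: [3.141, -0.0, 2.98]
ft_force: [1.0, -0.1, -3.4]
opening: 0.165
grip_force: 30.0
```

```bash
python3 - <<'E'
from h import *
s=look('side'); t=look('top'); st=env.state(); print(st['eef_pos'],st['tcp_rot'],st['ft_force'],st['moment'])
B=cv2.resize(s['frame'][150:290,205:345,::-1],(560,560),interpolation=2)
cv2.imwrite('pics/f1.png',B)
E
```

```text
[558.19733756  47.74700747 160.63346546] [-3.14129545e+00 -4.74441236e-04  2.97841251e+00] [ 0.15018615  0.09506528 -3.38620664] [ 0.1215553  -0.14572454  0.06755679]
```

View pics/f1.png

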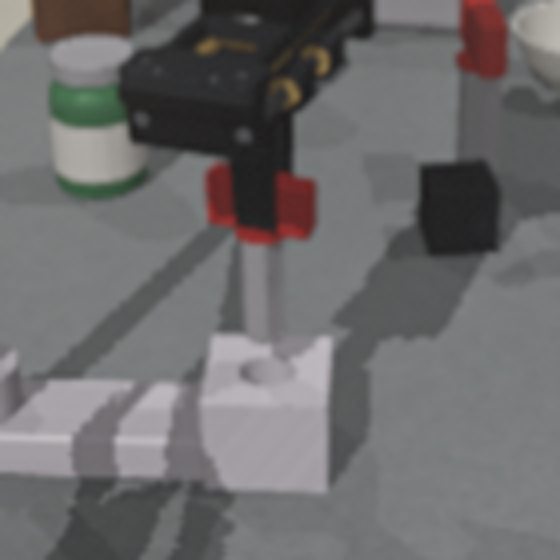

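The key hangs upright above the foot. In the crop the shaft bottom is at (265,343) and the hole centre at (268,374). I'll compute the relative offset along x from this view.

```bash
python3 - <<'E'
from h import *
s=look('side'); st=env.state(); T=st['eef_pos']
f=s['frame'].astype(int)
g=cv2.cvtColor(s['frame'],cv2.COLOR_RGB2GRAY)
fx=lambda x:205+(x+.5)/4-.5
fy=lambda y:150+(y+.5)/4-.5
# rays intersect plane y=47.7
def ony(u,v,y): o,d=ray(s,u,v); return o+d*(y-o[1])/d[1]
for v in range(214,233,3):
    m=np.where((g[v,256:284]>0))[0]; row=g[v,260:280]
    print(v,row.tolist())
for n,p in(('shaft top',(261,240)),('shaft mid',(262.5,300)),('shaft bot',(265,343)),('hole',(268,374))): print(n,ony(fx(p[0]),fy(p[1]),47.7).round(1))
v=244
for v in(240,243,246): print(v,g[v,258:288].tolist())
print(proj(s,(T[0],T[1],85)),proj(s,(558.4,47.6,60)))
E
```

```text
214 [124, 124, 114, 92, 87, 98, 120, 134, 134, 135, 134, 124, 110, 105, 106, 109, 116, 123, 125, 124]
217 [123, 114, 95, 89, 88, 97, 118, 132, 134, 134, 133, 126, 111, 106, 105, 108, 116, 123, 124, 123]
220 [121, 111, 92, 87, 88, 97, 116, 133, 135, 135, 134, 128, 114, 107, 107, 109, 116, 123, 124, 123]
223 [116, 102, 90, 87, 88, 94, 114, 132, 136, 134, 134, 127, 113, 106, 108, 112, 116, 122, 123, 124]
226 [102, 90, 89, 90, 89, 95, 113, 131, 135, 135, 133, 129, 120, 113, 111, 112, 116, 121, 122, 123]
229 [104, 91, 88, 89, 88, 90, 108, 127, 134, 134, 133, 129, 120, 113, 111, 113, 116, 122, 123, 122]
232 [97, 94, 95, 95, 94, 97, 110, 129, 133, 133, 133, 129, 120, 112, 112, 111, 114, 120, 122, 123]
shaft top [560.9  47.7 145.1]
shaft mid [561.1  47.7 106.5]
shaft bot [560.4  47.7  77.8]
hole [559.2  47.7  56.6]
240 [169, 170, 169, 169, 169, 169, 167, 159, 147, 144, 145, 147, 151, 156, 159, 160, 158, 159, 160, 165, 173, 182, 185, 184, 184, 185, 184, 186, 180, 152]
243 [163, 161, 161, 162, 162, 161, 146, 115, 108, 122, 138, 145, 149, 153, 157, 159, 160, 158, 155, 150, 157, 173, 183, 184, 185, 185, 185, 185, 175, 140]
246 [162, 167, 173, 174, 174, 175, 176, 176, 174, 168, 161, 159, 165, 166, 166, 166, 168, 170, 172, 174, 174, 174, 174, 174, 175, 177, 181, 184, 170, 128]
[271.80068302 232.70443548] [271.93256236 241.91100935]
```

Call:
{"api": "arm_command", "payload": {"targets": [[0,0,8,0,0],[0,0,16,0,0],[0,0,21,0,0],[0,0,24,0,0],[0,0,27,0,0]]}}

```text
t: 7.05
eef_pos: [558.5, 47.3, 133.2]
tcp_rot: [-3.141, -0.0, 2.977]
ft_force: [0.2, 0.4, -2.4]
opening: 0.167
grip_force: 30.0
```

Call:
{"api": "arm_command", "payload": {"targets": [[0,0,3,0,0],[0,0,6,0,0],[0,0,9,0,0],[0,0,12,0,0],[0,0,12,0,0]]}}

```text
t: 7.55
eef_pos: [558.3, 47.5, 121.2]
tcp_rot: [-3.141, -0.001, 2.977]
ft_force: [-0.5, 0.2, -2.6]
opening: 0.166
grip_force: 30.0
```

```bash
cat > st.py <<'E'
from h import *
st=env.state(); print(st['t'],st['eef_pos'].round(2),st['tcp_rot'].round(4),'F',st['ft_force'].round(2),'M',st['moment'].round(3),'j6',st['joints'][5].round(3),st['tau'][5].round(3))
E
python3 st.py
```

```text
7.55 [558.34  47.51 121.23] [-3.1414e+00 -5.0000e-04  2.9773e+00] F [-0.52  0.22 -2.63] M [ 0.1   -0.191  0.047] j6 -1.439 0.0
```

Call:
{"api": "arm_command", "payload": {"targets": [[1,0,0,0,0],[1.5,0,0,0,0],[2,0,0,0,0],[2.5,0,0,0,0],[2.5,0,0,0,0]]}}

```text
t: 8.05
eef_pos: [556.0, 47.9, 121.7]
tcp_rot: [-3.142, 0.0, 2.977]
ft_force: [0.0, -0.1, -4.1]
opening: 0.163
grip_force: 30.0
```

Call:
{"api": "arm_command", "payload": {"targets": [[-2,0,0,0,0],[-4,0,0,0,0],[-4.5,0,0,0,0],[-5,0,0,0,0],[-5,0,0,0,0]]}}

```text
t: 8.55
eef_pos: [561.0, 47.1, 121.6]
tcp_rot: [-3.142, 0.0, 2.977]
ft_force: [-0.6, 0.3, -3.7]
opening: 0.165
grip_force: 30.0
```

Call:
{"api": "arm_command", "payload": {"targets": [[2.5,0,0,0,0],[2.5,1,0,0,0],[2.5,2,0,0,0],[2.5,2.5,0,0,0],[2.5,2.5,0,0,0]]}}

```text
t: 9.05
eef_pos: [558.9, 50.0, 121.6]
tcp_rot: [-3.142, 0.0, 2.977]
ft_force: [-0.1, -0.4, -3.6]
opening: 0.17
grip_force: 30.0
```

Call:
{"api": "arm_command", "payload": {"targets": [[0,-2,0,0,0],[0,-4,0,0,0],[0,-4.5,0,0,0],[0,-5,0,0,0],[0,-5,0,0,0]]}}

```text
t: 9.55
eef_pos: [558.1, 44.9, 121.6]
tcp_rot: [-3.142, 0.0, 2.977]
ft_force: [-0.1, 0.6, -2.8]
opening: 0.167
grip_force: 30.0
```

Call:
{"api": "arm_command", "payload": {"targets": [[0,2.5,0,0,0],[0,2.5,4,0,0],[0,2.5,8,0,0],[0,2.5,12,0,0],[0,2.5,13,0,0]]}}

```text
t: 10.05
eef_pos: [558.2, 47.5, 107.9]
tcp_rot: [-3.141, -0.001, 2.977]
ft_force: [0.4, -0.7, -3.4]
opening: 0.169
grip_force: 30.0
```

Call:
{"api": "arm_command", "payload": {"targets": [[0,0,0.5,0,0],[0,0,1,0,0],[0,0,1.5,0,0],[0,0,2,0,0],[0,0,2,0,0]]}}

```text
t: 10.55
eef_pos: [558.5, 47.5, 106.6]
tcp_rot: [-3.142, 0.0, 2.977]
ft_force: [0.0, -0.6, -2.3]
opening: 0.167
grip_force: 30.0
```

Call:
{"api": "arm_command", "payload": {"targets": [[0,0,0.4,0,0],[0,0,0.8,0,0],[0,0,1.2,0,0],[0,0,1.2,0,0],[0,0,1.2,0,0]]}}

```text
t: 11.05
eef_pos: [558.5, 47.5, 105.4]
tcp_rot: [-3.141, 0.0, 2.977]
ft_force: [0.2, -0.3, -2.3]
opening: 0.167
grip_force: 30.0
```

Call:
{"api": "arm_command", "payload": {"targets": [[0,0,0.5,0,0],[0,0,1,0,0],[0,0,1,0,0]]}}

```text
t: 11.35
eef_pos: [558.4, 47.5, 104.3]
tcp_rot: [-3.142, -0.0, 2.977]
ft_force: [0.6, -0.2, -3.2]
opening: 0.166
grip_force: 30.0
```

Call:
{"api": "arm_command", "payload": {"targets": [[0,0,0.5,0,0],[0,0,0.8,0,0],[0,0,0.8,0,0]]}}

```text
t: 11.65
eef_pos: [558.5, 47.5, 103.6]
tcp_rot: [-3.141, -0.0, 2.977]
ft_force: [0.1, -0.1, -3.4]
opening: 0.165
grip_force: 30.0
```

Call:
{"api": "arm_command", "payload": {"targets": [[0,0,0.4,0,0],[0,0,0.6,0,0],[0,0,0.6,0,0]]}}

```text
t: 11.95
eef_pos: [558.5, 47.5, 103.0]
tcp_rot: [-3.142, 0.0, 2.977]
ft_force: [-0.2, 0.6, -3.8]
opening: 0.167
grip_force: 30.0
```

Call:
{"api": "arm_command", "payload": {"targets": [[0,0,0.5,0,0],[0,0,0.8,0,0],[0,0,0.8,0,0]]}}

```text
t: 12.25
eef_pos: [558.5, 47.5, 102.2]
tcp_rot: [-3.142, 0.0, 2.977]
ft_force: [-0.8, 0.4, -3.3]
opening: 0.164
grip_force: 30.0
```

Call:
{"api": "arm_command", "payload": {"targets": [[0,0,0.5,0,0],[0,0,0.8,0,0],[0,0,0.8,0,0]]}}

```text
t: 12.55
eef_pos: [558.5, 47.5, 101.6]
tcp_rot: [-3.142, 0.0, 2.977]
ft_force: [-1.1, 0.2, 0.8]
opening: 0.162
grip_force: 30.0
```

Call:
{"api": "arm_command", "payload": {"targets": [[0,0,0.4,0,0],[0,0,0.6,0,0],[0,0,0.6,0,0]]}}

```text
t: 12.85
eef_pos: [558.6, 47.5, 101.0]
tcp_rot: [3.142, 0.0, 2.977]
ft_force: [-1.6, -0.6, 3.4]
opening: 0.171
grip_force: 30.0
```

Call:
{"api": "arm_command", "payload": {"targets": [[0,0,0.3,2,0],[0,0,0.3,4,0],[0,0,0.3,6,0],[0,0,0.3,6,0]]}}

```text
t: 13.25
eef_pos: [558.4, 47.6, 100.1]
tcp_rot: [-3.141, -0.0, 2.872]
ft_force: [0.3, 0.9, -3.8]
opening: 0.168
grip_force: 30.0
```

Call:
{"api": "arm_command", "payload": {"targets": [[0,0,0,2,0],[0,0,0,4,0],[0,0,0,6,0],[0,0,0,6,0]]}}

```text
t: 13.65
eef_pos: [558.4, 47.5, 100.2]
tcp_rot: [-3.141, -0.0, 2.768]
ft_force: [0.7, 0.9, -3.5]
opening: 0.169
grip_force: 30.0
```

```bash
python3 st.py
```

```text
13.65 [558.44  47.46 100.23] [-3.1414e+00 -2.0000e-04  2.7683e+00] F [ 0.72  0.87 -3.48] M [ 0.012 -0.162  0.011] j6 -1.23 0.509
```

Call:
{"api": "arm_command", "payload": {"targets": [[0,0,0.5,0,0],[0,0,1,0,0],[0,0,1,0,0]]}}

```text
t: 13.95
eef_pos: [558.4, 47.5, 99.4]
tcp_rot: [-3.141, -0.0, 2.768]
ft_force: [-0.1, 0.9, -3.8]
opening: 0.172
grip_force: 30.0
```

Call:
{"api": "arm_command", "payload": {"targets": [[0,0,0.5,0,0],[0,0,1,0,0],[0,0,1,0,0]]}}

```text
t: 14.25
eef_pos: [558.5, 47.5, 98.4]
tcp_rot: [-3.141, -0.0, 2.768]
ft_force: [-0.7, 0.1, -4.0]
opening: 0.166
grip_force: 30.0
```

```bash
python3 st.py
```

```text
14.25 [558.45  47.49  98.43] [-3.1415 -0.      2.7679] F [-0.72  0.08 -4.01] M [ 0.076 -0.132 -0.004] j6 -1.23 -0.003
```

It has dropped past the taper without force, so I'll lower it on to the floor.

Call:
{"api": "arm_command", "payload": {"targets": [[0,0,1,0,0],[0,0,2,0,0],[0,0,3,0,0],[0,0,3,0,0]]}}

```text
t: 14.65
eef_pos: [558.4, 47.5, 95.3]
tcp_rot: [-3.141, -0.0, 2.768]
ft_force: [-0.1, -0.1, -3.9]
opening: 0.167
grip_force: 30.0
```

Call:
{"api": "arm_command", "payload": {"targets": [[0,0,1,0,0],[0,0,2,0,0],[0,0,3,0,0],[0,0,3,0,0]]}}

```text
t: 15.05
eef_pos: [558.4, 47.5, 92.3]
tcp_rot: [-3.141, -0.0, 2.768]
ft_force: [0.5, 0.3, -3.2]
opening: 0.166
grip_force: 30.0
```

Call:
{"api": "arm_command", "payload": {"targets": [[0,0,0.5,0,0],[0,0,1,0,0],[0,0,1.5,0,0],[0,0,1.5,0,0]]}}

```text
t: 15.45
eef_pos: [558.5, 47.5, 90.9]
tcp_rot: [-3.141, -0.0, 2.768]
ft_force: [-0.5, -0.3, -2.6]
opening: 0.167
grip_force: 30.0
```

Call:
{"api": "arm_command", "payload": {"targets": [[0,0,0.3,0,0],[0,0,0.6,0,0],[0,0,1,0,0],[0,0,1,0,0]]}}

```text
t: 15.85
eef_pos: [558.5, 47.5, 90.0]
tcp_rot: [-3.141, -0.0, 2.768]
ft_force: [0.2, -0.7, -2.7]
opening: 0.17
grip_force: 30.0
```

```bash
python3 st.py
```

```text
15.85 [558.48  47.48  89.96] [-3.1415 -0.      2.7678] F [ 0.19 -0.71 -2.65] M [ 0.06  -0.157 -0.041] j6 -1.23 0.0
```

Call:
{"api": "arm_command", "payload": {"targets": [[0,0,0.3,0,0],[0,0,0.6,0,0],[0,0,0.6,0,0]]}}

```text
t: 16.15
eef_pos: [558.5, 47.5, 89.6]
tcp_rot: [-3.142, 0.0, 2.768]
ft_force: [-0.7, -0.1, 1.3]
opening: 0.163
grip_force: 30.0
```

Call:
{"api": "arm_command", "payload": {"targets": [[0,0,0.3,0,0],[0,0,0.6,0,0],[0,0,0.6,0,0]]}}

```text
t: 16.45
eef_pos: [558.7, 47.5, 89.6]
tcp_rot: [3.141, 0.001, 2.768]
ft_force: [-2.1, -0.6, 8.9]
opening: 0.164
grip_force: 30.0
```

```bash
python3 st.py
```

```text
16.45 [558.66  47.49  89.6 ] [3.1414e+00 8.0000e-04 2.7678e+00] F [-2.07 -0.57  8.9 ] M [0.039 0.493 0.015] j6 -1.23 -0.002
```

The key is fully home: the floor was met at TCP z 89.6, against about 89.7 expected. I'll ease the pressure and turn clockwise.

Call:
{"api": "arm_command", "payload": {"targets": [[0,0,-0.5,0,0],[0,0,-0.5,3,0],[0,0,-0.5,6,0],[0,0,-0.5,9,0],[0,0,-0.5,9,0]]}}

```text
t: 16.95
eef_pos: [558.6, 47.8, 89.6]
tcp_rot: [3.141, 0.0, 2.61]
ft_force: [-1.2, 3.1, 5.0]
opening: 0.169
grip_force: 30.0
```

```bash
python3 st.py
```

```text
16.95 [558.6   47.84  89.62] [3.1411e+00 3.0000e-04 2.6100e+00] F [-1.19  3.09  5.05] M [0.896 0.187 0.044] j6 -1.072 0.783
```

Call:
{"api": "arm_command", "payload": {"targets": [[0,0,0,3,0],[0,0,0,6,0],[0,0,0,9,0],[0,0,0,12,0],[0,0,0,12,0]]}}

```text
t: 17.45
eef_pos: [558.8, 47.9, 89.6]
tcp_rot: [3.141, 0.0, 2.402]
ft_force: [-0.3, 4.6, 5.4]
opening: 0.163
grip_force: 30.0
```

```bash
python3 st.py
```

```text
17.45 [558.75  47.93  89.64] [3.1406e+00 3.0000e-04 2.4017e+00] F [-0.3   4.6   5.36] M [1.266 0.052 0.071] j6 -0.864 0.773
```

Call:
{"api": "arm_command", "payload": {"targets": [[0,-0.3,0,3,0],[0,-0.3,0,6,0],[0,-0.3,0,8,0],[0,-0.3,0,8,0]]}}

```text
t: 17.85
eef_pos: [558.8, 47.9, 89.7]
tcp_rot: [3.14, 0.0, 2.263]
ft_force: [0.5, 6.3, 4.2]
opening: 0.167
grip_force: 30.0
```

```bash
python3 st.py
```

```text
17.85 [558.8   47.85  89.65] [3.1400e+00 4.0000e-04 2.2627e+00] F [0.5  6.29 4.24] M [ 1.599 -0.218  0.11 ] j6 -0.725 0.543
```

Call:
{"api": "arm_command", "payload": {"targets": [[0,0,0,3,0],[0,0,0,6,0],[0,0,0,6,0]]}}

```text
t: 18.15
eef_pos: [558.9, 47.9, 89.7]
tcp_rot: [3.14, 0.0, 2.157]
ft_force: [0.1, 6.5, 3.5]
opening: 0.169
grip_force: 30.0
```

```bash
python3 st.py
```

```text
18.15 [558.9   47.87  89.67] [3.1397e+00 3.0000e-04 2.1574e+00] F [0.09 6.51 3.55] M [ 1.517 -0.324  0.058] j6 -0.62 0.713
```

Call:
{"api": "arm_command", "payload": {"targets": [[0.5,0.3,0,2,0],[0.5,0.3,0,4,0],[0.5,0.3,0,6,0],[0.5,0.3,0,6,0]]}}

```text
t: 18.55
eef_pos: [558.9, 48.1, 89.7]
tcp_rot: [3.14, 0.001, 2.054]
ft_force: [2.1, 4.5, 4.2]
opening: 0.163
grip_force: 30.0
```

```bash
python3 st.py
```

```text
18.55 [558.94  48.11  89.67] [3.1399e+00 7.0000e-04 2.0537e+00] F [2.07 4.47 4.16] M [ 1.157 -0.47   0.113] j6 -0.515 0.581
```

Call:
{"api": "arm_command", "payload": {"targets": [[0,0,0,2,0],[0,0,0,4,0],[0,0,0,4,0]]}}

```text
t: 18.85
eef_pos: [559.0, 48.1, 89.7]
tcp_rot: [3.14, 0.001, 1.984]
ft_force: [1.8, 4.5, 4.7]
opening: 0.169
grip_force: 30.0
```

```bash
python3 st.py
```

```text
18.85 [559.03  48.11  89.67] [3.1396e+00 6.0000e-04 1.9838e+00] F [1.84 4.53 4.69] M [ 1.185 -0.599  0.057] j6 -0.445 0.526
```

Call:
{"api": "arm_command", "payload": {"targets": [[0,0,0,2,0],[0,0,0,3,0],[0,0,0,3,0]]}}

```text
t: 19.15
eef_pos: [559.1, 48.1, 89.7]
tcp_rot: [3.139, 0.0, 1.932]
ft_force: [2.5, 5.3, 4.1]
opening: 0.167
grip_force: 30.0
```

```bash
python3 st.py
```

```text
19.15 [559.09  48.12  89.66] [3.1395e+00 5.0000e-04 1.9320e+00] F [2.47 5.27 4.14] M [ 1.219 -0.676  0.159] j6 -0.394 0.355
```

Call:
{"api": "arm_command", "payload": {"targets": [[0,0,0,2,0],[0,0,0,3,0],[0,0,0,3,0]]}}

```text
t: 19.45
eef_pos: [559.1, 48.1, 89.7]
tcp_rot: [3.139, 0.0, 1.88]
ft_force: [1.6, 5.3, 3.6]
opening: 0.165
grip_force: 30.0
```

```bash
python3 st.py
```

```text
19.45 [559.14  48.14  89.67] [3.1393e+00 4.0000e-04 1.8797e+00] F [1.6  5.34 3.63] M [ 1.275 -0.697  0.136] j6 -0.341 0.355
```

Call:
{"api": "arm_command", "payload": {"targets": [[0,0,0,1.5,0],[0,0,0,3,0],[0,0,0,3,0]]}}

```text
t: 19.75
eef_pos: [559.2, 48.1, 89.7]
tcp_rot: [3.139, 0.0, 1.827]
ft_force: [2.8, 5.3, 4.1]
opening: 0.169
grip_force: 30.0
```

```bash
python3 st.py
```

```text
19.75 [559.18  48.15  89.65] [3.1392e+00 3.0000e-04 1.8270e+00] F [2.75 5.26 4.15] M [ 1.252 -0.743  0.115] j6 -0.289 0.433
```

Call:
{"api": "arm_command", "payload": {"targets": [[0,0,0,1,0],[0,0,0,2,0],[0,0,0,2,0]]}}

```text
t: 20.05
eef_pos: [559.2, 48.2, 89.7]
tcp_rot: [3.139, 0.0, 1.792]
ft_force: [2.3, 4.8, 3.0]
opening: 0.167
grip_force: 30.0
```

```bash
python3 st.py
```

```text
20.05 [559.2   48.18  89.66] [3.1391e+00 2.0000e-04 1.7924e+00] F [2.32 4.81 2.96] M [ 1.268 -0.842  0.164] j6 -0.254 0.341
```

Call:
{"api": "arm_command", "payload": {"targets": [[0,0,0,1,0],[0,0,0,2,0],[0,0,0,2,0]]}}

```text
t: 20.35
eef_pos: [559.2, 48.1, 89.7]
tcp_rot: [3.139, 0.0, 1.758]
ft_force: [2.8, 5.3, 2.6]
opening: 0.169
grip_force: 30.0
```

```bash
python3 st.py
```

```text
20.35 [559.22  48.1   89.68] [3.1391e+00 4.0000e-04 1.7581e+00] F [2.78 5.25 2.59] M [ 1.211 -0.812  0.342] j6 -0.219 0.613
```

Call:
{"api": "arm_command", "payload": {"targets": [[0,0,0,1,0],[0,0,0,2,0],[0,0,0,2,0]]}}

```text
t: 20.65
eef_pos: [559.1, 47.9, 89.7]
tcp_rot: [3.14, 0.001, 1.722]
ft_force: [2.6, 3.9, 4.2]
opening: 0.17
grip_force: 30.3
```

```bash
python3 st.py
```

```text
20.65 [559.06  47.92  89.68] [3.1396e+00 6.0000e-04 1.7220e+00] F [2.61 3.94 4.23] M [ 0.99  -0.898  0.699] j6 -0.183 0.89
```

The moment has risen to 0.7 N m, so this is the stop, slightly overshot. I'll ease back straight away.

Call:
{"api": "arm_command", "payload": {"targets": [[0,0,0,-2,0],[0,0,0,-4,0],[0,0,0,-5,0],[0,0,0,-5,0]]}}

```text
t: 21.05
eef_pos: [559.0, 48.0, 89.7]
tcp_rot: [3.14, 0.0, 1.809]
ft_force: [2.8, 5.6, 5.3]
opening: 0.167
grip_force: 30.0
```

```bash
python3 st.py
```

```text
21.05 [559.03  48.    89.66] [3.1396e+00 2.0000e-04 1.8087e+00] F [2.82 5.63 5.3 ] M [ 1.205 -0.885  0.062] j6 -0.271 -0.245
```

Call:
{"api": "arm_command", "payload": {"targets": [[0.6,0.3,0,0,0],[0.6,0.3,0,0,0.2],[0.6,0.3,0,0,0.3],[0.6,0.3,0,0,0.5],[0.6,0.3,0,0,0.6]]}}

```text
t: 21.55
eef_pos: [558.1, 48.4, 89.0]
tcp_rot: [-3.141, -0.0, 1.808]
ft_force: [0.7, 0.1, -0.3]
opening: 0.395
grip_force: 0.0
```

Call:
{"api": "arm_command", "payload": {"targets": [[0,0,0,0,0.6],[0,0,0,0,0.6],[0,0,0,0,0.6],[0,0,-5,0,0.6],[0,0,-15,0,0.6]]}}

```text
t: 22.05
eef_pos: [558.1, 48.5, 104.4]
tcp_rot: [-3.14, -0.0, 1.808]
ft_force: [-0.3, 0.1, 0.7]
opening: 0.602
grip_force: 0.0
```

Call:
{"api": "arm_command", "payload": {"targets": [[0,0,-20,0,0.6],[0,0,-40,0,0.6],[0,0,-70,0,0.6],[0,0,-100,0,0.6],[0,0,-100,0,0.6]]}}

```text
t: 22.55
eef_pos: [559.8, 48.6, 208.9]
tcp_rot: [3.135, 0.002, 1.808]
ft_force: [0.2, 0.1, 0.7]
opening: 0.601
grip_force: 0.0
```

```bash
python3 - <<'E'
from h import *
s=look('side'); t=look('top')
A=cv2.resize(s['frame'][130:290,200:360,::-1],(560,560),interpolation=2)
cv2.imwrite('pics/e1.png',A)
r=s['frame'].astype(int); m=(r[:,:,0]>110)&(r[:,:,1]<60)&(r[:,:,2]<60); m[:205]=0
v,u=np.where(m); print(u.min(),u.max(),v.min(),v.max())
for z in(84,116): print(z,proj(s,(558.5,47.5,z)).round(1))
E
python3 st.py
```

```text
266 274 216 239
84 [271.6 233.1]
116 [271.3 221.1]
22.65 [558.4   48.53 205.25] [3.1400e+00 5.0000e-04 1.8079e+00] F [ 0.33  0.08 -0.02] M [ 0.001 -0.091  0.048] j6 -0.268 0.001
```

View pics/e1.png

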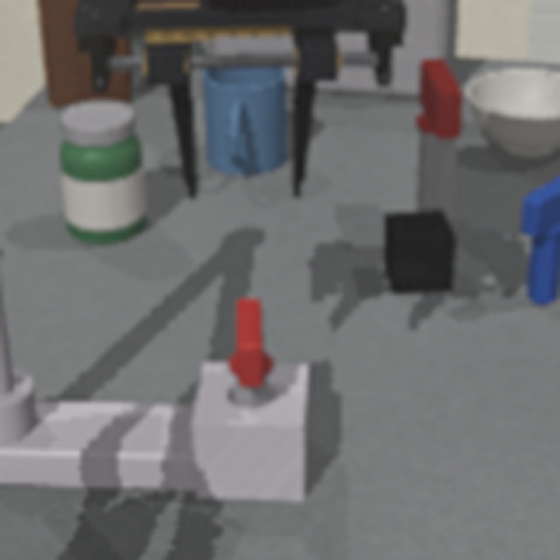

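The key stands upright and fully home in the foot, handle at (250,345) in the crop, and the gripper is clear of it. The jar, mug and bowl look undisturbed.

```bash
python3 -c "
from cell import env
print(env.job_done())"
```

```text
the job is handed in; nothing more can be done
None
```

The key is fully home and left standing in the plug, which I turned clockwise to its stop; on reaching it the wrist torque briefly read about 0.7 N m, over the 0.4 limit, before I eased off, and the hand-in returned no verdict.

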